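# Load the thick cell into its charger dock

### The arm

A 6-joint arm with a two-finger parallel gripper is mounted at the origin on the work surface. World frame = base frame: x ahead of the robot, y to its left, z up, the work surface at z = 0. Lengths are in mm, angles in rad, forces in N, time in s.
With the tool pointing down it reaches from about 350 to 950 mm from the base axis. Payload 17.4 kg.
Tool frame: the origin (TCP) lies between the finger pads; the fingertips stand 17 mm ahead of it and the grasp point (between the pads) lies 2 mm behind it (bot.tip_extent is the distance from the TCP to the fingertips, in mm); z points along the fingers, y is the line along which they close (so a half turn about z gives the same grasp; the last joint's range is limited). The gripper opens to 93 mm and grips with 3 to 60 N. Pads are 15 mm wide; open, the fingers measure 128 mm over their backs; the gripper's body (75 mm by 188 mm) begins 65 mm behind the grasp point.
Start: joints at [-0.038, 0.116, 1.442, -0, 1.584, -0.038], TCP at [675.006, -0.009, 235.646] pointing down, gripper open.
Joint ranges: [-2.83, 2.83], [-0.83, 2.19], [0.07, 2.5], [-1.14, 4.28], [0.01, 3], [-2.97, 2.97]. Speed limits (rad/s): [1.89, 1.89, 2.22, 3.14, 3.14, 3.14].

### API

Orientations are given as a unit quaternion [x, y, z, w].
In Python, from plant import monitor, viewer, job_done, bot gives the robot as it stands.
- The arm moves only by the tool send_rows, never from a script. Its argument "rows" is a list of rows, each a list of 6 numbers: the shift along the tool's x, y, z in mm, then the turn, a rotation vector about the tool's x, y, z in rad. In form: [[tx, ty, tz, rx, ry, rz], ...]. A call has exactly 5 rows; each row is the pose to reach, as a shift and turn from the pose commanded when the call began, along the tool's axes at that moment; what a row does not reach only later rows make up. A row lasts 1/10 s, in which the tool goes at most 50 mm and 8.59 degrees, less where a joint would pass 70% of its speed; a pose out of reach is approached as far as the arm can. A call with a gripper value outside its range is refused whole. "gripper" is the gripper command: -1 is fully open, 1 is shut, values between are in proportion, set as the call begins (left out, the last holds). The fingers move at their own pace and stop on an object; the grip force is fixed at half the most. Time passes only in rows, so rows that repeat a pose let the fingers close, or fill a call up. It gives the time, the measured TCP pose, the force, the opening and the grip force at its end, in the units of the state.
- monitor.state(): the state, without advancing time (a new reading comes with each control period).
- viewer.capture(name): name is "scene" or "side" or "wrist"; returns a dict with "pixels" (420x560x3 uint8, blue, green, red), "K" (3x3 intrinsics, pixels), "dist_coeffs" ([k1, k2, p1, p2, k3] as OpenCV has them; the pictures are not rectified), "rvec" (rotation vector, rad) and "tvec" (3), from world to camera coordinates, as OpenCV has them; the wrist camera has in their place "hand_eye" (4x4, takes a point from camera to tool coordinates, whose origin is the TCP and whose axes are the flange's). Camera axes: x right, y down, z forward; pixel columns grow to the right and rows downward; lengths in mm; the calibration is good to about 2 mm. A picture is of the moment at which its call begins: read the wrist's pose just before it. There is no depth.
- job_done(): hands the job in; it is judged then, once.
Trained networks look in the newest picture that a camera, given by its name, has taken for a name from the list of things; names that differ only in an ending like _2 or _b are one class to them, and where a whole thing is asked for, a point or a joint stands for the part that bears it (a point fixed in the world has none). Each returns a list of dicts, best first, with "score" (0 to 1); they miss things now and then, are a little off and sometimes report something else, mostly with a low value. They report only what shows in the picture. A call takes as long as a camera call. They do not tell look-alikes from the thing itself.
- viewer.cut_out(camera, name): "pixels" (420x560 bool, what is visible of it) and "at" ([column, row] in pixels, amid what is visible of it).
The state is a dict: "time": time; "qpos": joint angles; "qd": joint speeds; "tau": joint torques, N m; "tcp_pos": TCP position; "orientation": TCP orientation; "ft_force": force on the tool from outside, world axes, zero at the start; "moment": the same for the moment, N m; "gripper_width": opening from 0.0 (shut) to 1.0 (fully open); "finger_force": force on a finger pad.
Only numpy, scipy, OpenCV 4.12 (cv2) and the standard library are available. Lean on these libraries where they do the work, as an engineer would, in place of code of your own. Each camera call takes 0.05 s, during which the arm holds its last target. There are 200 camera calls.

### The job

Two charger docks stand on the desk, each with a battery cell lying at the foot of its ramp. Using only your fingertips, push the thick cell up its ramp and over the crest until it lies home against the stop, never lifting it and never letting it run free or roll back down the ramp; then press the white key on that same dock right down and let it come back up. Leave the thin cell, its dock's key and the spare cell, battery pack and marker nearby as they are.

Things in the scene. Friction and masses are not known exactly. Their poses are not given: they have to be found in the camera images.
- cell: the thick battery cell, a smooth red-wrapped cylinder with steel ends, 33 mm in diameter, 70 mm long, about 145 g; origin at its centre, y along its axis (x and z turn as it rolls). It starts across the foot of the wide dock's ramp against a lip, its centre 82 mm behind the dock's origin (-x), 34 mm above the desk. Let go short of the crest, it rolls back by itself.
- dock: the wide dock, fixed, 90 mm wide (y), x from -105 to +120 mm; origin on the desk, x points uphill, z up; yaw within 0.3 rad. The ramp rises at 8 degrees to a crest at x = 18 mm (31.5 mm above the desk), then falls at 8 degrees to the stop, the upright face of the head at x = 60 mm. The head (x 60 to 120 mm) is 56 mm high. The two docks may change places, left and right.
- dock_ramp: ramp of the wide dock; origin on its surface at the uphill face of the lip, 92 mm behind the dock's origin, 16 mm above the desk; x uphill along the slope, y across, z normal to it. Lip 5 mm high, 4 mm thick (x -4 to 0); crest at x = 111 mm. The lane is 74 mm wide between side walls 10 mm high; the surface runs on 12 mm below the lip, then open desk.
- dock_seat (a point): where the centre of the thick cell lies when home against the stop: 43.5 mm along x from the dock's origin, 44.5 mm above the desk. Once its centre has passed the crest (x = 18 mm) by more than a few mm the cell rolls on down the dip to the stop and stays there
- dock_key (a joint): key of the wide dock in m: 0 up, 0.006 fully down; a spring pushes it back up (about 1 N to start, 4 N fully down)
- dock_key_top (a point): centre of the top of the wide dock's key, a round white push key of 26 mm diameter on top of the head, 97 mm along x from the dock's origin, 78 mm above the desk when up; pressed straight down; its black collar is 42 mm across and its top 10 mm below the key's top
- dock_thin: the narrow dock for thin cells, of the same make and length but 70 mm wide; axes and origin as for the wide dock; not to be used
- cell_thin: the thin cell, same red wrap and steel ends, 18 mm in diameter, 50 mm long, lying at the foot of the narrow dock's ramp; origin at its centre; to be left alone
- dock_thin_key (a joint): key of the narrow dock in m, 0 up; to be left alone
- spare: a loose spare cell standing upright between the docks, red-wrapped with steel ends, 26 mm in diameter, 65 mm high; origin at its centre; to be left alone
- pack: a loose battery pack lying on the desk, black tray 62 x 66 x 14 mm with four small red cells; origin at the centre of its underside; to be left alone
- marker: a loose white marker pen with a blue cap, 135 mm long, 13 mm thick; origin at the middle of its underside, y along it; to be left alone
Things that resemble listed ones, but are neither listed nor needed, are in the scene too. Leave any pink look-alike of the dock alone. Leave any turquoise look-alike of the cell alone.

How it is judged:
By the outcome, as a careful person would: the job done as asked, in the order asked, and still so for the second after the job is handed in, with the robot touching nothing.
It also fails if it takes over 51 s, if anything falls off the work surface, if the arm or the gripper's body presses on something with over 40 N, if the wrist force passes 120 N, or if a joint passes its speed limit or range.

## Working session

There is one attempt and no reset: what is moved stays moved. The work goes in short steps, Python scripts to look and compute and a tool call to move; the robot and the scene stay as the last step left them, time stands still between calls to the robot, and variables do not carry over. Pictures are saved under pics/ and viewed, at most 10 in all, crops included, and the job is handed in when it is done.

Besides the shell and the picture viewer there is one more tool, called after "Emit:" as a command line: name --pt "numbers of a row" for each row, then --argument value for the rest. send_rows: Moves the arm, as the interface text tells. Its arguments: {"type":"object","properties":{"rows":{"type":"array","items":{"type":"array","items":{"type":"number"}}},"gripper":{"type":"number"}},"required":["rows"]}

```bash
mkdir -p pics; cat > h.py <<'E'
import numpy as np, cv2
from plant import monitor, viewer, bot
from scipy.spatial.transform import Rotation as R
def cam(name):
    s=monitor.state(); c=viewer.capture(name)
    K=np.array(c["K"],float); d=np.array(c["dist_coeffs"],float)
    if "hand_eye" in c:
        T=np.eye(4);T[:3,:3]=R.from_quat(s["orientation"]).as_matrix();T[:3,3]=s["tcp_pos"]
        W=np.linalg.inv(T@np.array(c["hand_eye"]))
        Rm,t=W[:3,:3],W[:3,3]
    else:
        Rm=cv2.Rodrigues(np.array(c["rvec"],float))[0]; t=np.array(c["tvec"],float).ravel()
    return c["pixels"],K,d,Rm,t
def px2w(C,uv,z):
    _,K,d,Rm,t=C
    n=cv2.undistortPoints(np.array(uv,float).reshape(-1,1,2),K,d).reshape(-1,2)
    r=np.c_[n,np.ones(len(n))]@Rm; o=-Rm.T@t
    return o+r*((z-o[2])/r[:,2])[:,None]
def w2px(C,P):
    _,K,d,Rm,t=C
    return cv2.projectPoints(np.array(P,float).reshape(-1,1,3),cv2.Rodrigues(Rm)[0],t,K,d)[0].reshape(-1,2)
E
python3 - <<'E'
from h import *
s=monitor.state();print(s["time"],s["tcp_pos"],s["orientation"],s["gripper_width"])
ims=[]
for n in ["scene","side","wrist"]:
    C=cam(n);cv2.imwrite(f"pics/{n}0.png",C[0])
    for k,z in [("cell",34),("dock",30),("dock_key",78),("cell_thin",25),("dock_thin",30),("spare",32)]:
        for o in viewer.cut_out(n,k)[:3]: print(n,k,round(o["score"],2),o["at"],o["pixels"].sum(),px2w(C,o["at"],z).round()[0])
E
```

```text
0.0 [6.74820124e+02 6.99851779e-03 2.34908054e+02] [ 7.07108246e-01  7.07105088e-01 -3.88468920e-04 -4.15182385e-04] 0.9958249034183876
scene cell 0.57 [379.2, 194.4] 447 [481. 180.  34.]
scene cell 0.41 [328.2, 187.1] 77 [454.  66.  34.]
scene dock 0.92 [385.3, 241.7] 3737 [607. 169.  30.]
scene dock 0.77 [170.6, 149.7] 2968 [ 313. -311.   30.]
scene dock_key 0.72 [390.8, 246.2] 130 [648. 162.  78.]
scene dock_key 0.43 [156.7, 154.5] 96 [ 376. -327.   78.]
scene cell_thin 0.62 [220.1, 206.9] 133 [ 494. -184.   25.]
scene dock_thin 0.81 [225.7, 249.1] 2879 [ 610. -168.   30.]
scene spare 0.53 [298.6, 228.0] 143 [565. -12.  32.]
side cell 0.88 [237.2, 207.8] 290 [400.  39.  34.]
side cell 0.75 [256.2, 175.9] 227 [473. 175.  34.]
side dock 0.75 [180.2, 178.9] 2246 [260. 209.  30.]
side dock 0.65 [296.4, 171.0] 2142 [593. 182.  30.]
side dock 0.62 [208.0, 326.0] 5232 [ 292. -324.   30.]
side dock_key 0.61 [245.4, 309.9] 131 [ 367. -339.   78.]
side cell_thin 0.44 [363.2, 231.1] 86 [ 696. -106.   25.]
side cell_thin 0.42 [334.9, 256.4] 3032 [ 601. -179.   25.]
side dock_thin 0.64 [332.8, 257.6] 2995 [ 593. -186.   30.]
side spare 0.81 [298.9, 212.4] 231 [554.  -9.  32.]
side spare 0.47 [375.0, 210.4] 482 [751. -41.  32.]
side spare 0.19 [293.9, 175.2] 2113 [580. 160.  32.]
wrist cell 0.93 [65.9, 145.2] 1696 [422.  55.  34.]
wrist cell 0.89 [95.2, 32.7] 2199 [475. 176.  34.]
wrist dock 0.95 [13.9, 31.2] 1889 [374. 185.  30.]
wrist dock 0.79 [197.9, 40.6] 14432 [587. 165.  30.]
wrist dock_key 0.97 [252.7, 32.0] 651 [651. 159.  78.]
wrist cell_thin 0.51 [201.7, 40.7] 14643 [590. 166.  25.]
wrist dock_thin 0.78 [236.2, 292.7] 3320 [ 618. -143.   30.]
wrist spare 0.71 [178.4, 199.7] 755 [552. -13.  32.]
wrist spare 0.15 [369.4, 34.5] 926 [773. 171.  32.]
```

View pics/scene0.png

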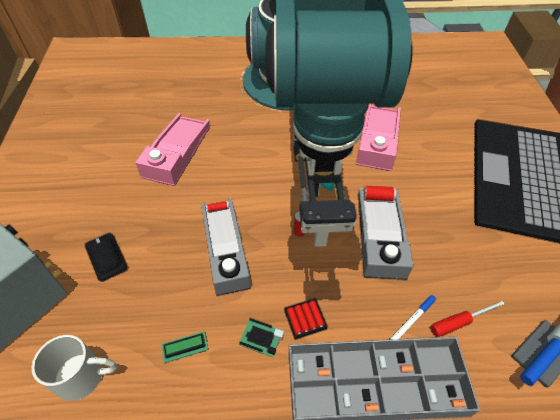

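View pics/wrist0.png

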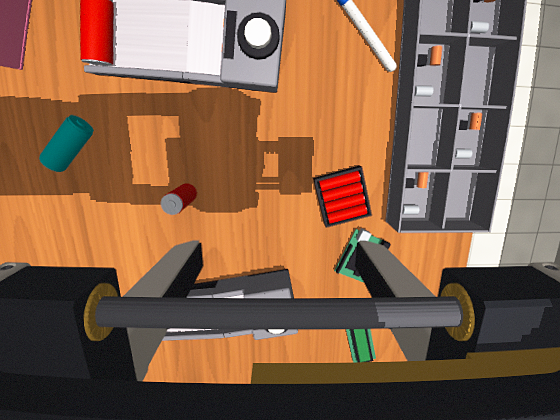

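The scene picture shows the wide grey dock on the right, with its red cell at (379,194) and key at (391,250). The narrow dock is at (226,249). In the wrist picture the cell is at (95,33), the key at (258,33), and the end of the pink look-alike is at about (35,30). I'll turn the tool so its x axis points uphill and move in behind the dock.

Emit:
send_rows --pt "15 -25 0 0 0 0.14" --pt "40 -60 0 0 0 0.28" --pt "65 -95 0 0 0 0.42" --pt "90 -130 0 0 0 0.56" --pt "110 -160 0 0 0 0.7" --gripper -0.5

```text
time: 1.55
tcp_pos: [513.3, 110.9, 235.7]
orientation: [0.908, 0.419, 0.0, -0.0]
ft_force: [-0.3, 0.6, 0.8]
gripper_width: 0.753
finger_force: 0.0
```

```bash
cat >> h.py <<'E'
def delta(p,yaw):
    "tool-frame shift and rz to reach world p with tool x at yaw, pointing down"
    s=monitor.state(); Rc=R.from_quat(s["orientation"])
    Rt=R.from_matrix(np.c_[[np.cos(yaw),np.sin(yaw),0],[np.sin(yaw),-np.cos(yaw),0],[0,0,-1]])
    print("t",round(s["time"],2),"tcp",np.round(s["tcp_pos"],1),"F",np.round(s["ft_force"],1),"w",round(s["gripper_width"],3))
    return Rc.inv().apply(np.array(p)-s["tcp_pos"]).round(1),(Rc.inv()*Rt).as_rotvec().round(3)
E
python3 - <<'E'
from h import *
print(delta([430,180,235],-0.095))
c=viewer.capture("wrist");print(np.round(c["hand_eye"],2))
E
```

```text
t 1.55 tcp [513.3 110.9 235.7] F [-0.3  0.6  0.8] w 0.753
(array([  -1.5, -108.2,    0.7]), array([-0.  , -0.  ,  0.96]))
[[  -0.     -0.96   -0.27   73.53]
 [   1.     -0.      0.      0.89]
 [  -0.     -0.27    0.96 -149.03]
 [   0.      0.      0.      1.  ]]
```

Emit:
send_rows --pt "0 -20 0 0 0 0.14" --pt "0 -40 0 0 0 0.28" --pt "0 -60 0 0 0 0.42" --pt "0 -80 0 0 0 0.56" --pt "0 -98 0 0 0 0.7" --gripper 0.55

```text
time: 2.1
tcp_pos: [439.4, 173.6, 235.8]
orientation: [0.997, 0.083, 0.0, -0.0]
ft_force: [0.2, -0.4, -0.6]
gripper_width: 0.368
finger_force: 0.0
```

```bash
python3 - <<'E'
from h import *
print(delta([430,180,235],-0.095))
E
```

```text
t 2.1 tcp [439.4 173.6 235.8] F [ 0.2 -0.4 -0.6] w 0.368
(array([-8.2, -7.9,  0.8]), array([-0.  , -0.  ,  0.26]))
```

Emit:
send_rows --pt "-2 -2 5 0 0 0.1" --pt "-4 -4 10 0 0 0.2" --pt "-8 -8 20 0 0 0.26" --pt "-8 -8 20 0 0 0.26" --pt "-8 -8 20 0 0 0.26"

```text
time: 2.6
tcp_pos: [430.9, 179.6, 215.9]
orientation: [0.999, -0.043, 0.0, -0.0]
ft_force: [-0.5, 1.3, 0.2]
gripper_width: 0.225
finger_force: 0.0
```

```bash
python3 - <<'E'
from h import *
C=cam("wrist"); cv2.imwrite("pics/w1.png",C[0])
for k,z in [("cell",34),("dock_key",78)]:
    for o in viewer.cut_out("wrist",k)[:3]:
        m=o["pixels"].astype(np.uint8); r=cv2.minAreaRect(cv2.findNonZero(m)); 
        print(k,round(o["score"],2),o["at"],m.sum(),px2w(C,o["at"],z).round(1)[0], px2w(C,cv2.boxPoints(r),z).round(1)[:,:2].tolist())
    
u=np.array([np.cos(-.095),np.sin(-.095)]);v=np.array([-u[1],u[0]])
o=np.array([556,168])
img=C[0].copy()
P=[np.r_[o+u*x+v*y,z] for x,y,z in [(60,45,56),(60,-45,56),(120,45,56),(120,-45,56),(97,0,78),(-105,45,10),(-105,-45,10),(-82,35,34),(-82,-35,34)]]
for q in w2px(C,P): cv2.circle(img,tuple(int(i) for i in q),3,(0,255,0),1)
cv2.imwrite("pics/w1.png",img)
E
```

```text
cell 0.95 [380.3, 202.2] 1604 [411.6  62.4  34. ] [[428.5, 97.1], [449.9, 76.0], [396.7, 21.9], [373.4, 43.1]]
cell 0.78 [273.5, 156.1] 1899 [474.3 180.2  34. ] [[495.8, 212.5], [489.5, 142.3], [456.9, 144.4], [463.3, 216.4]]
dock_key 0.87 [266.0, 282.1] 370 [345.8 199.5  78. ] [[336.8, 208.7], [363.1, 202.9], [358.6, 183.2], [332.1, 188.5]]
```

View pics/w1.png

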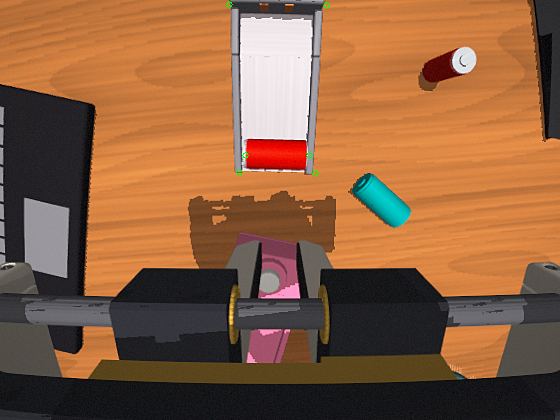

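The wrist picture shows the wide dock with its cell at (276,155), and my model overlay fits to within about 3 px. The pink end is at (268,240), clear of the fingers. Next I come down behind the cell.

```bash
python3 - <<'E'
from h import *
print(delta([434.5,182.9,45],-0.11))
E
```

```text
t 2.75 tcp [431.1 179.6 216.2] F [-0.8  0.7  0.2] w 0.228
(array([  3. ,  -3.6, 171.2]), array([-0.   , -0.   ,  0.022]))
```

Emit:
send_rows --pt "1 -1 30 0 0 0.01" --pt "2 -2 65 0 0 0.02" --pt "3 -4 100 0 0 0.023" --pt "3 -4 135 0 0 0.023" --pt "3 -4 155 0 0 0.023"

```text
time: 3.25
tcp_pos: [433.5, 183.0, 58.2]
orientation: [0.998, -0.056, -0.001, 0.0]
ft_force: [0.5, -1.1, -0.3]
gripper_width: 0.224
finger_force: 0.0
```

Emit:
send_rows --pt "0 0 5 0 0 0" --pt "0 0 10 0 0 0" --pt "0 0 15 0 0 0" --pt "0 0 16 0 0 0" --pt "0 0 16 0 0 0"

```text
time: 3.75
tcp_pos: [434.5, 183.5, 45.3]
orientation: [0.998, -0.056, 0.0, -0.0]
ft_force: [-0.2, 0.4, 0.7]
gripper_width: 0.222
finger_force: 0.0
```

```bash
python3 - <<'E'
from h import *
print(delta([434.5,182.9,45],-0.11))
C=cam("wrist"); img=C[0].copy()
for o in viewer.cut_out("wrist","cell")[:3]: 
    print(o["at"],round(o["score"],2),px2w(C,o["at"],34).round(1)[0]); u=np.array(o["at"])
print(w2px(C,[[474.3,178.5,34],[434.5,182.9,28]]))
cv2.imwrite("pics/w2.png",img)
C=cam("side"); cv2.imwrite("pics/s2.png",cv2.resize(C[0][100:260,150:370],None,fx=3,fy=3))
E
```

```text
t 3.75 tcp [434.5 183.5  45.3] F [-0.2  0.4  0.7] w 0.222
(array([0.1, 0.6, 0.3]), array([-0.   , -0.001, -0.002]))
[274.8, 188.3] 0.82 [476.3 179.6  34. ]
[464.8, 257.1] 0.76 [422.   71.1  34. ]
[[277.18438805 191.61332937]
 [277.51255058 254.39697832]]
```

View pics/w2.png

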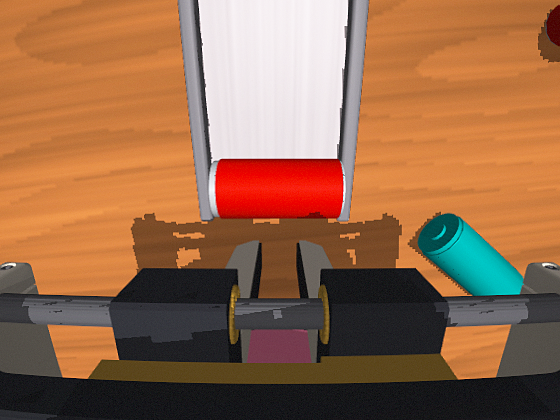

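View pics/s2.png

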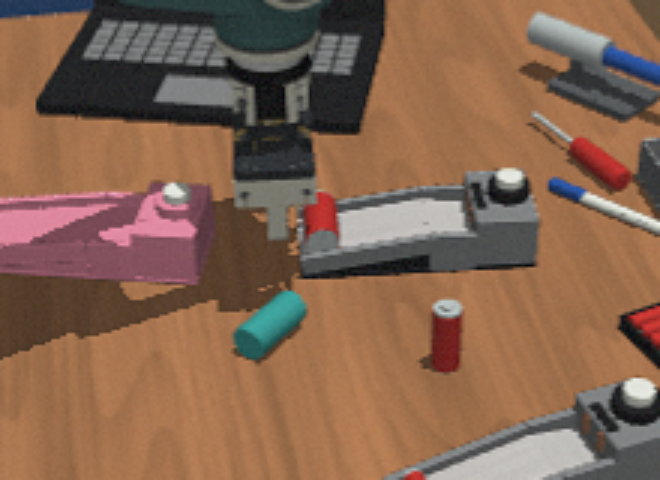

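The fingers are centred behind the cell, spanning columns 237–322 around the lane centre at 277, with the tips clear of the lip. Next I push slowly along the slope.

Emit:
send_rows --pt "4 0 0 0 0 0" --pt "8 0 0 0 0 0" --pt "12 0 0 0 0 0" --pt "15 0 0 0 0 0" --pt "18 0 0 0 0 0"

```text
time: 4.4
tcp_pos: [452.0, 181.4, 44.7]
orientation: [0.998, -0.056, -0.001, -0.0]
ft_force: [-8.9, 0.6, 8.1]
gripper_width: 0.225
finger_force: 4.1
```

Emit:
send_rows --pt "3 0 -0.4 0 0 0" --pt "6 0 -0.8 0 0 0" --pt "9 0 -1.3 0 0 0" --pt "12 0 -1.7 0 0 0" --pt "15 0 -2.1 0 0 0"

```text
time: 4.9
tcp_pos: [466.8, 179.7, 46.8]
orientation: [0.998, -0.056, -0.001, -0.0]
ft_force: [-5.1, -0.4, 5.7]
gripper_width: 0.229
finger_force: 3.1
```

```bash
python3 - <<'E'
from h import *
print(delta([434.5,182.9,45],-0.11))
C=cam("wrist"); cv2.imwrite("pics/w3.png",C[0])
for o in viewer.cut_out("wrist","cell")[:2]: 
    print(o["at"],round(o["score"],2),px2w(C,o["at"],36.5).round(1)[0])
E
```

```text
t 4.9 tcp [466.8 179.7  46.8] F [-5.1 -0.4  5.7] w 0.229
(array([-32.4,   0.5,   1.9]), array([ 0.   ,  0.001, -0.002]))
[459.5, 287.9] 0.93 [434.1  69.8  36.5]
[274.9, 219.5] 0.69 [491.1 177.8  36.5]
```

View pics/w3.png

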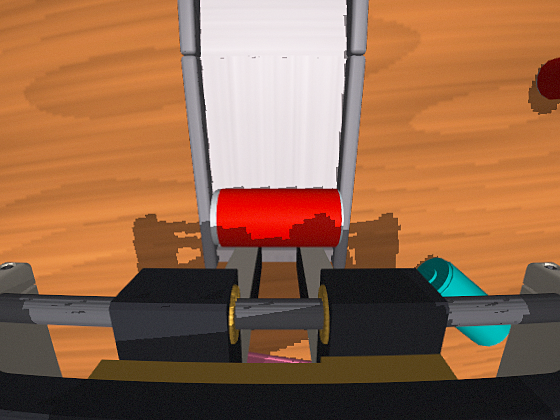

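The cell is being pushed squarely, with red at (277,217) and both fingers against it. I keep going up the slope.

Emit:
send_rows --pt "4 0 -0.6 0 0 0" --pt "8 0 -1.1 0 0 0" --pt "12 0 -1.7 0 0 0" --pt "16 0 -2.2 0 0 0" --pt "20 0 -2.8 0 0 0"

```text
time: 5.5
tcp_pos: [486.6, 177.5, 49.6]
orientation: [0.998, -0.056, -0.0, -0.0]
ft_force: [-5.0, 0.4, 4.2]
gripper_width: 0.226
finger_force: 2.8
```

Emit:
send_rows --pt "4 0 -0.6 0 0 0" --pt "8 0 -1.1 0 0 0" --pt "12 0 -1.7 0 0 0" --pt "16 0 -2.2 0 0 0" --pt "20 0 -2.8 0 0 0"

```text
time: 6.0
tcp_pos: [506.5, 175.3, 52.4]
orientation: [0.998, -0.056, -0.0, -0.0]
ft_force: [-5.9, 0.8, 4.3]
gripper_width: 0.224
finger_force: 2.9
```

Emit:
send_rows --pt "4 0 -0.6 0 0 0" --pt "8 0 -1.1 0 0 0" --pt "12 0 -1.7 0 0 0" --pt "16 0 -2.2 0 0 0" --pt "20 0 -2.8 0 0 0"

```text
time: 6.5
tcp_pos: [526.4, 173.0, 55.2]
orientation: [0.998, -0.056, -0.0, -0.0]
ft_force: [-5.6, 1.5, 4.3]
gripper_width: 0.226
finger_force: 3.0
```

```bash
python3 - <<'E'
from h import *
print(delta([434.5,182.9,45],-0.11))
C=cam("wrist"); cv2.imwrite("pics/w4.png",C[0])
for o in viewer.cut_out("wrist","cell")[:2]: 
    print(o["at"],round(o["score"],2),px2w(C,o["at"],45).round(1)[0])
E
```

```text
t 6.5 tcp [526.4 173.   55.2] F [-5.6  1.5  4.3] w 0.226
(array([-92.4,   0.5,  10.3]), array([ 0.   ,  0.001, -0.002]))
[459.4, 362.7] 0.77 [434.8  58.3  45. ]
[274.6, 218.8] 0.75 [551.2 171.2  45. ]
```

View pics/w4.png

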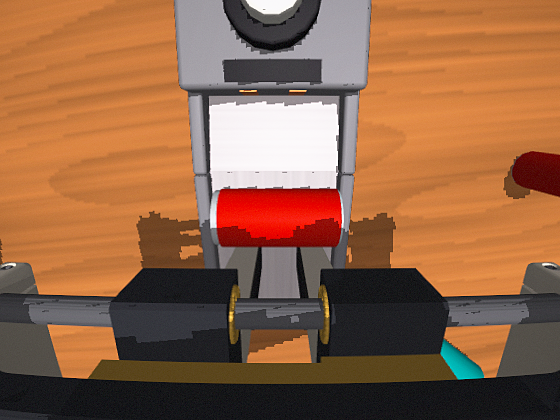

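The cell is at (277,217), just short of the crest edge at row 172, and the stop is at row 95. I take it to the crest, then follow it down the dip.

Emit:
send_rows --pt "4 0 -0.6 0 0 0" --pt "8 0 -1.1 0 0 0" --pt "12 0 -1.7 0 0 0" --pt "15 0 -2.1 0 0 0" --pt "18 0 -2.4 0 0 0"

```text
time: 7.1
tcp_pos: [544.1, 171.0, 57.6]
orientation: [0.998, -0.056, -0.0, -0.0]
ft_force: [-7.9, 1.2, 7.1]
gripper_width: 0.226
finger_force: 4.0
```

Emit:
send_rows --pt "4 0 -0.4 0 0 0" --pt "10 0 0 0 0 0" --pt "20 0 1 0 0 0" --pt "26 0 2 0 0 0" --pt "27 0 2 0 0 0"

```text
time: 7.6
tcp_pos: [571.9, 167.7, 55.1]
orientation: [0.998, -0.056, -0.0, 0.0]
ft_force: [-0.3, 0.5, 0.4]
gripper_width: 0.225
finger_force: 0.0
```

```bash
python3 - <<'E'
from h import *
print(delta([434.5,182.9,45],-0.11))
C=cam("wrist"); cv2.imwrite("pics/w5.png",C[0])
for o in viewer.cut_out("wrist","cell")[:2]: 
    print(o["at"],round(o["score"],2),px2w(C,o["at"],45).round(1)[0])
for o in viewer.cut_out("wrist","dock_key")[:2]: 
    print(o["at"],round(o["score"],2),px2w(C,o["at"],78).round(1)[0])
E
```

```text
t 7.6 tcp [571.9 167.7  55.1] F [-0.3  0.5  0.4] w 0.225
(array([-138.3,    0.3,   10.1]), array([ 0.   ,  0.   , -0.003]))
[274.7, 212.6] 0.78 [600.3 165.4  45. ]
[135.1, 5.3] 0.28 [711.8 220.5  45. ]
[268.7, 106.2] 0.86 [654.4 161.1  78. ]
```

View pics/w5.png

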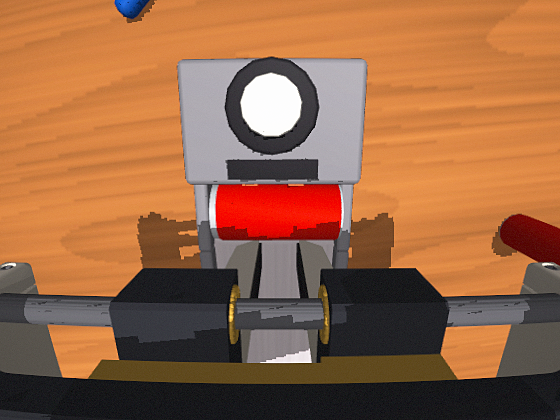

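The cell lies at (277,212), against the head's face at row 184, so it is home. The key is at (271,104). I back off, rise, close the fingers and go over the key.

Emit:
send_rows --pt "-6 0 0 0 0 0" --pt "-10 0 -15 0 0 0" --pt "-10 0 -40 0 0 0" --pt "-10 0 -62 0 0 0" --pt "-10 0 -65 0 0 0" --gripper 0.55

```text
time: 8.25
tcp_pos: [562.1, 169.5, 124.7]
orientation: [0.998, -0.056, 0.002, -0.001]
ft_force: [0.9, 0.4, -0.4]
gripper_width: 0.225
finger_force: 0.0
```

```bash
python3 - <<'E'
from h import *
C=cam("wrist")
o=viewer.cut_out("wrist","dock_key")[0]; p=px2w(C,o["at"],78)[0]; print(o["at"],o["score"],p.round(1))
for k in viewer.cut_out("wrist","cell")[:2]: print(k["at"],px2w(C,k["at"],45).round(1)[0])
print(delta([655,160.3,115],-0.11))
E
```

```text
[274.2, 95.8] 0.7 [655.3 160.5  78. ]
[273.3, 176.2] [600.1 168.2  45. ]
t 8.4 tcp [561.  169.1 120.5] F [ 0.2 -0.4 -0. ] w 0.225
(array([94.4, -1.8,  5.6]), array([-0.   , -0.   , -0.002]))
```

Emit:
send_rows --pt "20 0 0 0 0 0" --pt "45 -1 0 0 0 0" --pt "70 -2 0 0 0 0" --pt "90 -2 2 0 0 0" --pt "94 -2 4 0 0 0" --gripper 1

```text
time: 8.9
tcp_pos: [655.7, 160.1, 114.7]
orientation: [0.998, -0.056, -0.001, 0.0]
ft_force: [0.1, -0.5, -0.3]
gripper_width: 0.004
finger_force: 0.0
```

Emit:
send_rows --pt "0 0 2 0 0 0" --pt "0 0 4 0 0 0" --pt "0 0 6 0 0 0" --pt "0 0 8 0 0 0" --pt "0 0 10 0 0 0"

```text
time: 9.4
tcp_pos: [654.7, 160.6, 106.6]
orientation: [0.998, -0.056, 0.0, -0.0]
ft_force: [0.3, -0.4, -0.8]
gripper_width: 0.008
finger_force: 0.0
```

```bash
python3 - <<'E'
from h import *
print(delta([655.2,160.4,95],-0.11))
C=cam("side"); cv2.imwrite("pics/s6.png",cv2.resize(C[0][100:220,220:400],None,fx=4,fy=4))
E
```

```text
t 9.4 tcp [654.7 160.6 106.6] F [ 0.3 -0.4 -0.8] w 0.008
(array([ 0.5,  0.2, 11.6]), array([-0.   , -0.   , -0.002]))
```

View pics/s6.png

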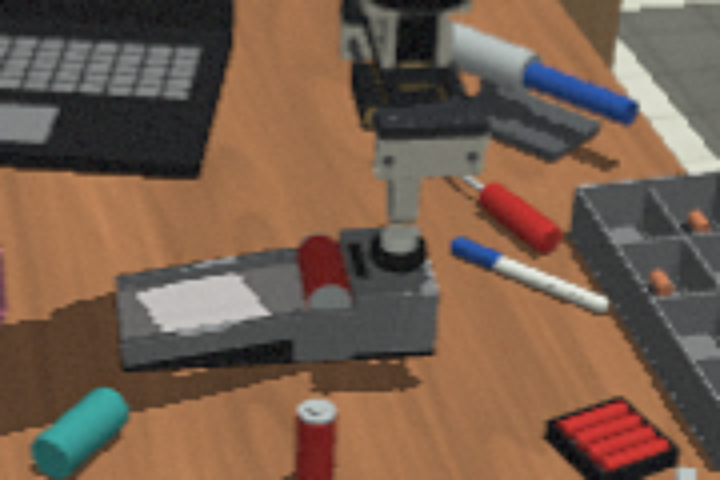

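The fingertips are centred over the key at (400,235), and the cell is home at (325,270). Next I press.

Emit:
send_rows --pt "0.5 0 4 0 0 0" --pt "0.5 0 7 0 0 0" --pt "0.5 0 10 0 0 0" --pt "0.5 0 12 0 0 0" --pt "0.5 0 14 0 0 0"

```text
time: 9.95
tcp_pos: [655.4, 160.4, 92.4]
orientation: [0.998, -0.056, -0.0, 0.0]
ft_force: [-2.6, -0.0, 3.0]
gripper_width: 0.005
finger_force: 1.2
```

Emit:
send_rows --pt "0 0 1 0 0 0" --pt "0 0 2 0 0 0" --pt "0 0 3 0 0 0" --pt "0 0 3 0 0 0" --pt "0 0 3 0 0 0"

```text
time: 10.45
tcp_pos: [655.5, 160.4, 89.7]
orientation: [0.998, -0.056, -0.0, 0.0]
ft_force: [-2.5, -1.8, 3.4]
gripper_width: 0.006
finger_force: 1.8
```

Emit:
send_rows --pt "0 0 0.4 0 0 0" --pt "0 0 0.8 0 0 0" --pt "0 0 1.2 0 0 0" --pt "0 0 1.2 0 0 0" --pt "0 0 1.2 0 0 0"

```text
time: 10.95
tcp_pos: [655.5, 160.4, 89.1]
orientation: [0.998, -0.056, 0.0, -0.0]
ft_force: [-6.3, -1.6, 10.2]
gripper_width: 0.009
finger_force: 5.1
```

Emit:
send_rows --pt "0 0 0.3 0 0 0" --pt "0 0 0.5 0 0 0" --pt "0 0 0.5 0 0 0" --pt "0 0 0.5 0 0 0" --pt "0 0 0.5 0 0 0"

```text
time: 11.45
tcp_pos: [655.6, 160.4, 89.1]
orientation: [0.998, -0.056, 0.0, -0.0]
ft_force: [-8.3, -1.8, 13.9]
gripper_width: 0.006
finger_force: 6.9
```

Emit:
send_rows --pt "0 0 -2 0 0 0" --pt "0 0 -5 0 0 0" --pt "0 0 -9 0 0 0" --pt "0 0 -20 0 0 0" --pt "0 0 -40 0 0 0"

```text
time: 11.95
tcp_pos: [655.0, 160.3, 127.3]
orientation: [0.998, -0.056, -0.001, 0.0]
ft_force: [0.3, 0.5, 0.8]
gripper_width: 0.005
finger_force: 0.0
```

Emit:
send_rows --pt "0 0 -25 0 0 0" --pt "0 0 -50 0 0 0" --pt "0 0 -70 0 0 0" --pt "0 0 -70 0 0 0" --pt "0 0 -70 0 0 0"

```text
time: 12.45
tcp_pos: [655.5, 160.5, 197.9]
orientation: [0.998, -0.056, 0.0, -0.0]
ft_force: [-0.6, -0.4, -1.0]
gripper_width: 0.007
finger_force: 0.0
```

```bash
python3 - <<'E'
from h import *
C=cam("side"); cv2.imwrite("pics/s7.png",cv2.resize(C[0][100:220,220:400],None,fx=4,fy=4))
E
```

```text
(no output)
```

View pics/s7.png

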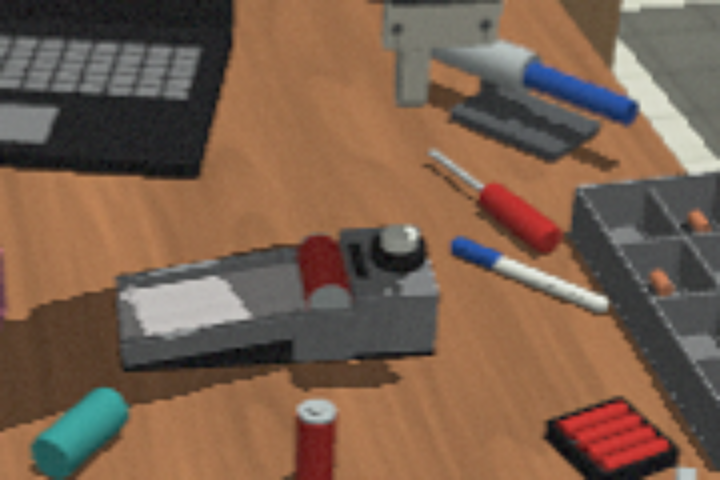

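The cell is home at (325,270), the key is back up at (400,240), and the arm is clear of everything.

```bash
python3 -c "from plant import job_done; print(job_done())"
```

```text
the job is handed in; nothing more can be done
None
```

The thick cell is home against the wide dock's stop, its key was pressed right down and has come back up, and the job is handed in at about 12.5 s; over the last 25 mm of the dip the cell rolled slightly ahead of the fingertips.

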